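Put the stacked lids on the candles

ROBOT

A 6-joint arm with a two-finger parallel gripper is mounted at the origin on the work surface. World frame = base frame: x ahead of the robot, y to its left, z up, the work surface at z = 0. Lengths are in m, angles in rad, forces in N, time in s.
With the tool pointing down it reaches from about 0.35 to 0.775 m from the base axis. Payload 5.5 kg.
Tool frame: the origin (TCP) lies midway between the tips of the shut fingers; the grasp point (between the pads) lies 19 mm behind it (env.hold_point_z is the distance from the TCP to the grasp point, in m); z points along the fingers, y is the line along which they close (so a half turn about z gives the same grasp; the last joint's range is limited). The gripper opens to 85 mm and grips with 20 to 120 N. Pads are 22 mm wide; open, the fingers measure 114 mm over their backs; the gripper's body (76 mm by 85 mm) begins 54 mm behind the grasp point. The pads swing forward as they close: fully open they stand 13 mm farther back than shut.
Start: joints at [-0.14, 0.313, 0.046, 1.304, 0, 1.431], TCP at [0.575, -0, 0.193] pointing down, gripper open.
Joint ranges: [-2.76, 2.76], [-0.86, 1.69], [-1.03, 1.26], [-2.2, 2.34], [-1.47, 1.5], [-3.14, 3.14]. Speed limits (rad/s): [2.57, 2.57, 3.14, 3.14, 3.14, 3.14].

INTERFACE

Orientations are given as a unit quaternion [w, x, y, z].
In Python, from workcell import env, read_camera gives the robot as it stands. The module is installed in compiled form; this text tells all that it offers.
- The arm moves only by the tool carry_out, never from a script. Its argument "moves" is a list of rows, each an object of numbers: "tx", "ty", "tz": the shift along the world's x, y, z in cm; "wx", "wy", "wz": the turn, a rotation vector about the world's x, y, z in rad; "claw": the closure, from -1 (fully open) to 1 (shut). A call has 1 to 8 rows; each row shifts and turns the commanded pose from where the row before left it; what a row does not reach is not made up. A row lasts 1/8 s, in which the tool goes at most 62.5 mm and 10.7 degrees, less where a joint would pass 70% of its speed; a pose out of reach is approached as far as the arm can. A call is refused whole if a number of a shift passes 6.25 or a number of a turn 0.188, either way. A call with a gripper value outside its range is refused whole. The fingers move at their own pace and stop on an object; "newtons" is the grip in N (left out, the last holds). Time passes only in rows, so rows that do not move let the fingers close. It gives the time, the measured TCP pose, the force, the opening and the grip force at its end, in the units of the state.
- env.get_state(): the state, without advancing time (a new reading comes with each control period).
- read_camera(name): name is "scene" or "side" or "wrist"; returns a dict with "image" (420x560x3 uint8, blue, green, red), "z_map" (420x560 float32, m along the optical axis (not along the pixel's ray), 0 where there is no reading), "fx", "fy", "cx", "cy" (pixels), "camera_from_world" (4x4, takes a point from world to camera coordinates); the wrist camera has in their place "hand_eye" (4x4, takes a point from camera to tool coordinates, whose origin is the TCP and whose axes are the flange's). Camera axes: x right, y down, z forward; pixel columns grow to the right and rows downward; lengths in m; the calibration is good to about 2 mm. A picture is of the moment at which its call begins: read the wrist's pose just before it.
- env.hand_in(): hands the job in; it is judged then, once.
The state is a dict: "clock": time; "joint_pos": joint angles; "qvel": joint speeds; "tau": joint torques, N m; "tcp_pos": TCP position; "orientation": TCP orientation; "wrist_force": force on the tool from outside, world axes, zero at the start; "ft_torque": the same for the moment, N m; "finger_gap": finger opening in m; "grip_force": force on a finger pad.
Only numpy, scipy, OpenCV 4.12 (cv2) and the standard library are available. Lean on these libraries where they do the work, as an engineer would, in place of code of your own. Each camera call takes 0.05 s, during which the arm holds its last target. There are 200 camera calls.

TASK

The candles have set: take the stack of four wooden lids apart and put each lid on the concrete vessel of its own shape and size, lying flat on the rim, centred so that it covers the mouth, with the square lids lined up with their vessels. Do not push the vessels about, and leave the bottle and the pot where they stand.

Things in the scene. Friction and masses are not known exactly. Their poses are not given: they have to be found in the camera images.
- lid_square_large: The large square wooden lid (pale top face, dark-stained edge), a plain solid square block 68 x 68 mm, 18 mm thick, no handle. Origin: centre of its underside, z up. Bottom of the stack, lying flat on the table. x and y run along its sides.
- lid_round_large: The large round wooden lid (pale top face, dark-stained edge), a plain solid disc 60 mm in diameter, 18 mm thick, no handle. Origin: centre of its underside, z up. Second from below in the stack.
- lid_square_small: The small square wooden lid (pale top face, dark-stained edge), a plain solid square block 48 x 48 mm, 18 mm thick, no handle. Origin: centre of its underside, z up. Third from below in the stack. x and y run along its sides. Its corners reach slightly over the edge of the round lid below.
- lid_round_small: The small round wooden lid (pale top face, dark-stained edge), a plain solid disc 40 mm in diameter, 18 mm thick, no handle. Origin: centre of its underside, z up. Top of the stack, its underside 54 mm above the table. The lids lie loosely on one another, each up to about 4 mm off-centre and turned a little.
- vessel_square_large: The large square grey concrete candle vessel: square outside 68 x 68 mm, 60 mm high, square mouth 50 mm wide, wall 9 mm, flat rim, filled with hard off-white wax to 12 to 14 mm below the rim. Loose, standing on the table. Origin: centre of its underside, z up, so the rim is this body's height above it. x and y run along its sides. Takes the large square lid, which has the same outline.
- vessel_round_large: The large round grey concrete candle vessel: outside diameter 60 mm, 65 mm high, mouth 42 mm, wall 9 mm, flat rim, filled with hard off-white wax to 12 to 14 mm below the rim. Loose, standing on the table. Origin: centre of its underside, z up, so the rim is this body's height above it. Takes the large round lid, which has the same outline.
- vessel_square_small: The small square grey concrete candle vessel: square outside 48 x 48 mm, 50 mm high, square mouth 30 mm wide, wall 9 mm, flat rim, filled with hard off-white wax to 12 to 14 mm below the rim. Loose, standing on the table. Origin: centre of its underside, z up, so the rim is this body's height above it. x and y run along its sides. Takes the small square lid, which has the same outline.
- vessel_round_small: The small round grey concrete candle vessel: outside diameter 40 mm, 45 mm high, mouth 22 mm, wall 9 mm, flat rim, filled with hard off-white wax to 12 to 14 mm below the rim. Loose, standing on the table. Origin: centre of its underside, z up, so the rim is this body's height above it. Takes the small round lid, which has the same outline.
- bottle: Bystander: upright amber bottle with a black cap, 56 mm in diameter, 110 mm high, beyond the work. Origin: centre of its underside. Leave it alone.
- pot: Bystander: open steel pot, about 100 mm across the rim with two small side handles, 100 mm high, to the robot's right. Origin: centre of its underside. Leave it alone.
Things that resemble listed ones, but are neither listed nor needed, are in the scene too. Leave any pink look-alike of the vessel_square_small alone.

How it is judged:
At the end, for the whole second after the job is handed in: Each lid lies on the rim of the vessel of its own shape and size: centres within 9 mm horizontally, underside within 4 mm of rim height, lid and vessel level within 0.08 rad, square lids' sides within 0.2 rad of their vessels' (any quarter turn); all released and at rest (horizontal distance between lid_square_large and vessel_square_large below 0.009 m and z of lid_square_large in the frame of vessel_square_large between 0.056 and 0.064 m and angle between each of lid_square_large, vessel_square_large, lid_round_large, vessel_round_large, lid_square_small, vessel_square_small, lid_round_small, vessel_round_small's own z axis and vertical below 0.08 rad and linear speed of each of lid_square_large, vessel_square_large, lid_round_large, vessel_round_large, lid_square_small, vessel_square_small, lid_round_small, vessel_round_small below 0.01 m/s and (angle between the x axis of lid_square_large and the x axis of vessel_square_large, either way round below 0.2 rad or angle between the x axis of lid_square_large and the y axis of vessel_square_large, either way round below 0.2 rad) and horizontal distance between lid_round_large and vessel_round_large below 0.009 m and z of lid_round_large in the frame of vessel_round_large between 0.061 and 0.069 m and horizontal distance between lid_square_small and vessel_square_small below 0.009 m and z of lid_square_small in the frame of vessel_square_small between 0.046 and 0.054 m and (angle between the x axis of lid_square_small and the x axis of vessel_square_small, either way round below 0.2 rad or angle between the x axis of lid_square_small and the y axis of vessel_square_small, either way round below 0.2 rad) and horizontal distance between lid_round_small and vessel_round_small below 0.009 m and z of lid_round_small in the frame of vessel_round_small between 0.041 and 0.049 m); the robot touches nothing.
It fails at once if a vessel is pushed more than 25 mm or tipped over (distance of any of vessel_square_large, vessel_round_large, vessel_square_small, vessel_round_small from where it was at the start of the episode above 0.025 m or angle between any of vessel_square_large, vessel_round_large, vessel_square_small, vessel_round_small's own z axis and vertical above 0.3 rad).
It fails at once if the bottle or the pot is pushed more than 25 mm or tipped over (distance of any of bottle, pot from where it was at the start of the episode above 0.025 m or angle between any of bottle, pot's own z axis and vertical above 0.3 rad).
It also fails if it takes over 120 s, if anything falls off the work surface, if the arm or the gripper's body presses on something with over 40 N, if the wrist force passes 120 N, or if a joint passes its speed limit or range.

## Working session

There is one attempt and no reset: what is moved stays moved. The work goes in short steps, Python scripts to look and compute and a tool call to move; the robot and the scene stay as the last step left them, time stands still between calls to the robot, and variables do not carry over. Pictures are saved under pics/ and viewed, at most 14 in all, crops included, and the job is handed in when it is done.

Besides the shell and the picture viewer there is one more tool, called after ">>>" by a JSON object that holds its "api" and its "payload". carry_out: Moves the arm, as the interface text tells. Its arguments: {"type":"object","properties":{"moves":{"type":"array","items":{"type":"object","properties":{"tx":{"type":"number"},"ty":{"type":"number"},"tz":{"type":"number"},"wx":{"type":"number"},"wy":{"type":"number"},"wz":{"type":"number"},"claw":{"type":"number"}}}},"newtons":{"type":"number"}},"required":["moves"]}

```bash
mkdir -p pics; ls; python3 - <<'E'
from workcell import env, read_camera
import cv2,numpy as np
print(env.get_state())
for n in("scene","side"):
    c=read_camera(n); cv2.imwrite(f"pics/{n}0.png",c["image"]); np.savez(f"{n}0.npz",**c)
    print(n,c["camera_from_world"].round(3).tolist(),c["fx"],c["cx"],c["cy"])
E
```

```text
pics
{'clock': 0.0, 'joint_pos': array([-1.39579620e-01,  3.13991762e-01,  4.49736515e-02,  1.30357802e+00,
        7.25970328e-06,  1.43119238e+00]), 'qvel': array([-0.00080957,  0.0009949 ,  0.0002406 ,  0.0010283 ,  0.0006238 ,
       -0.00123232]), 'tau': array([-2.90074182e-03, -4.80629075e+01,  2.98531097e+01,  1.95313990e-02,
       -3.83516899e-04, -4.27451073e-05]), 'tcp_pos': array([5.74427331e-01, 8.50304244e-05, 1.91711655e-01]), 'orientation': array([-7.20860720e-04,  7.07097896e-01,  7.07115094e-01, -5.38701388e-04]), 'wrist_force': array([ 0.73624834, -0.65409243, -0.02965565]), 'ft_torque': array([-0.01964286, -0.00211925, -0.00973523]), 'grip_force': 0.0, 'finger_gap': 0.08529998975059312}
scene [[-0.77, 0.638, 0.007, 0.513], [0.445, 0.545, -0.71, -0.162], [-0.457, -0.544, -0.704, 1.241], [0.0, 0.0, 0.0, 1.0]] 398.35486191066343 276.09877148900625 208.26305805083965
side [[-0.95, -0.313, -0.013, 0.509], [-0.193, 0.62, -0.761, 0.225], [0.246, -0.72, -0.649, 0.855], [0.0, 0.0, 0.0, 1.0]] 429.7755110353984 278.7138170613646 217.92618633216455
```

View pics/scene0.png

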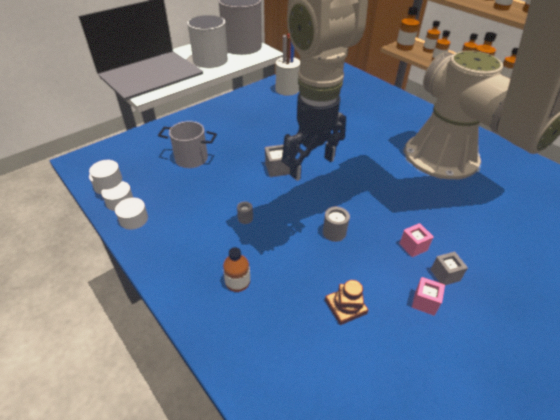

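View pics/side0.png

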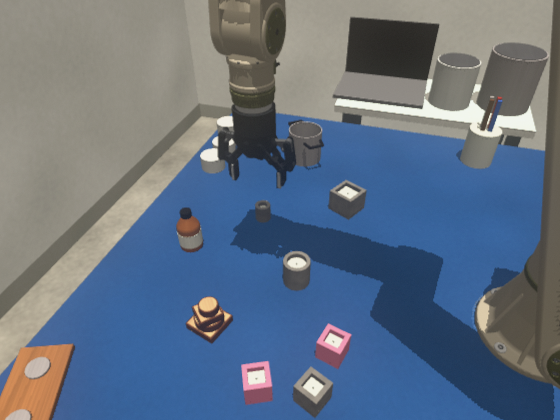

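The scene view shows the lid stack at (347,300), the large round vessel at (336,222), the large square vessel at (278,160) and the small round vessel at (245,212). The bottle is at (236,270) and the pot at (188,145). The side view agrees, with the stack at (209,315).

There are three candidates for vessel_square_small: (449,268) grey, (416,240) pink and (429,296) pink. The grey one fits, because the description says grey concrete and rules out the pink ones. I'll confirm it in a crop.

```bash
cat > h.py <<'E'
import numpy as np,cv2
def cloud(c,T=None):
    z=c["z_map"]; v,u=np.nonzero(z>0); d=z[v,u]
    P=np.c_[(u-c["cx"])/c["fx"]*d,(v-c["cy"])/c["fy"]*d,d]
    if T is None: T=np.linalg.inv(c["camera_from_world"])
    return P@T[:3,:3].T+T[:3,3], c["image"][v,u], np.c_[u,v]
def seed(c,u,v,z):
    T=np.linalg.inv(c["camera_from_world"]); r=T[:3,:3]@np.array([(u-c["cx"])/c["fx"],(v-c["cy"])/c["fy"],1])
    return (T[:3,3]+r*(z-T[2,3])/r[2])[:2]
def rim(P,s,h,r=.055,tol=.006):
    m=(np.hypot(*(P[:,:2]-s).T)<r)&(abs(P[:,2]-h)<tol)
    return P[m]
E
python3 - <<'E'
from h import *
C={n:dict(np.load(n+"0.npz")) for n in("scene","side")}
O=dict(SL=(278,152,.06),RL=(336,214,.065),SS=(450,262,.05),RS=(245,207,.045),st1=(353,288,.072),st2=(353,288,.054),st3=(347,297,.036),st4=(347,305,.018),bottle=(235,253,.11),pot=(188,130,.1),pk1=(417,235,.05),pk2=(430,289,.05))
for k,(u,v,z) in O.items():
    s=seed(C["scene"],u,v,z)
    for n in C:
        P=cloud(C[n])[0]; q=rim(P,s,z,.06 if z!=.11 else .04, .005)
        if len(q)<5: print(k,n,len(q));continue
        b=cv2.minAreaRect((q[:,:2]*1000).astype(np.float32)); e=cv2.minEnclosingCircle((q[:,:2]*1000).astype(np.float32))
        print(k,n,len(q),"rect",np.round(b[0],1),np.round(b[1],1),round(b[2],1),"circ",np.round(e[0],1),round(e[1],1),"zmed",np.median(q[:,2]).round(4))
a=cv2.resize(C["scene"]["image"][215:325,380:490],None,fx=5,fy=5,interpolation=cv2.INTER_CUBIC)
cv2.imwrite("pics/crop1.png",a)
E
```

```text
SL scene 131 rect [ 439.1 -277. ] [71.7 55.2] 66.7 circ [ 441.2 -275.8] 42.5 zmed 0.0599
SL side 285 rect [ 434.8 -271.7] [71.3 71. ] 62.0 circ [ 435.1 -271.6] 45.9 zmed 0.0594
RL scene 220 rect [488.6  15.3] [59.3 57.8] 45.9 circ [488.3  14.6] 31.0 zmed 0.0647
RL side 283 rect [489.7  15.7] [58.6 58.9] 13.6 circ [489.6  15.9] 30.6 zmed 0.0646
SS scene 307 rect [383.7 269.1] [49.7 51.1] 69.0 circ [383.8 270.1] 34.7 zmed 0.0497
SS side 560 rect [385.8 269.3] [49.5 49. ] 67.3 circ [385.9 270.1] 33.2 zmed 0.0498
RS scene 119 rect [ 632.8 -167.5] [37.8 38.1] 53.5 circ [ 632.3 -167.4] 20.2 zmed 0.0443
RS side 111 rect [ 634.8 -166.6] [36.  37.8] 20.7 circ [ 635. -167.] 20.1 zmed 0.0443
st1 scene 271 rect [616.4 183.6] [39.3 38.1] 68.3 circ [616.3 184.4] 20.5 zmed 0.0721
st1 side 289 rect [618.6 183.9] [36.9 41.1] 24.5 circ [619.2 184.5] 20.9 zmed 0.0725
st2 scene 233 rect [620.  184.7] [48.  48.6] 45.9 circ [621.6 185.3] 31.9 zmed 0.0536
st2 side 223 rect [621.3 185.7] [47.7 49.2] 46.9 circ [621.5 186.5] 31.8 zmed 0.054
st3 scene 133 rect [637.1 185. ] [30.1 61.8] 2.3 circ [622.1 184.4] 3
[... 269 characters left out ...]
2
bottle scene 110 rect [764.8 -17.8] [24.1 25.3] 18.7 circ [765. -18.] 13.3 zmed 0.1097
bottle side 81 rect [766.3 -17.4] [24.3 25.3] 10.9 circ [766.5 -18. ] 13.9 zmed 0.1098
pot scene 162 rect [ 607.3 -480.2] [100.7  97.6] 82.6 circ [ 607.7 -481.6] 53.0 zmed 0.0985
pot side 144 rect [ 609.6 -480.2] [ 96.1 105.5] 14.9 circ [ 607.4 -481.9] 54.0 zmed 0.0982
pk1 scene 262 rect [370.6 170. ] [49.5 50.8] 74.5 circ [369.5 170.4] 34.5 zmed 0.0496
pk1 side 438 rect [372.9 169.8] [51.6 49.1] 76.8 circ [372.8 170.2] 34.0 zmed 0.0497
pk2 scene 345 rect [480.5 282.4] [51.7 47.8] 26.3 circ [481.4 283.5] 32.9 zmed 0.0499
pk2 side 517 rect [483.2 283.2] [48.1 49.6] 26.8 circ [483.3 283.4] 33.6 zmed 0.0499
```

View pics/crop1.png

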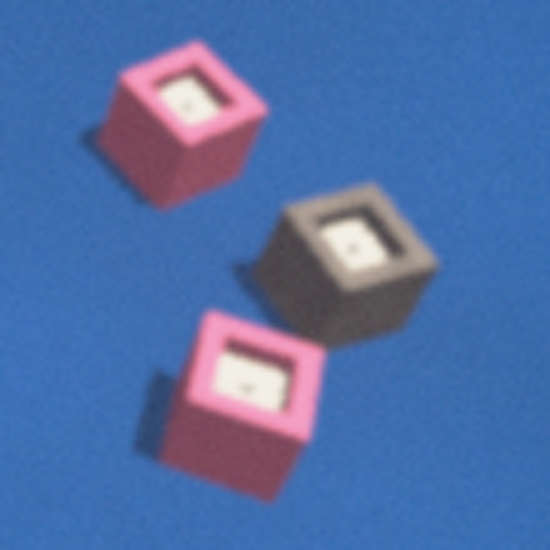

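The crop shows the grey vessel at about (360,250), with the two pink look-alikes at (190,100) and (250,375). The grey one is vessel_square_small. Next I move over the stack.

>>> {"api": "carry_out", "payload": {"moves": [{"tx": 1.1,"ty": 4.6,"claw": -1},{"tx": 1.1,"ty": 4.6},{"tx": 1.1,"ty": 4.6},{"tx": 1.05,"ty": 4.6,"tz": -2},{"tz": -4},{"tz": -2},{},{}], "newtons": 40}}

```text
invalid input at $.moves[0]: expected keys tx, ty, tz, wx, wy, wz, claw
```

>>> {"api": "carry_out", "payload": {"moves": [{"tx": 1.1,"ty": 4.6,"tz": 0,"wx": 0,"wy": 0,"wz": 0,"claw": -1},{"tx": 1.1,"ty": 4.6,"tz": 0,"wx": 0,"wy": 0,"wz": 0,"claw": -1},{"tx": 1.1,"ty": 4.6,"tz": 0,"wx": 0,"wy": 0,"wz": 0,"claw": -1},{"tx": 1.05,"ty": 4.6,"tz": -2,"wx": 0,"wy": 0,"wz": 0,"claw": -1},{"tx": 0,"ty": 0,"tz": -4,"wx": 0,"wy": 0,"wz": 0,"claw": -1},{"tx": 0,"ty": 0,"tz": -2,"wx": 0,"wy": 0,"wz": 0,"claw": -1},{"tx": 0,"ty": 0,"tz": 0,"wx": 0,"wy": 0,"wz": 0,"claw": -1},{"tx": 0,"ty": 0,"tz": 0,"wx": 0,"wy": 0,"wz": 0,"claw": -1}], "newtons": 40}}

```text
clock: 1.1
tcp_pos: [0.619, 0.1839, 0.1134]
orientation: [0.0, 0.707, 0.707, 0.0]
wrist_force: [-0.8, 0.5, -0.8]
finger_gap: 0.0852
grip_force: 0.0
```

```bash
cat >> h.py <<'E'
from scipy.spatial.transform import Rotation as R
def wrist():
    from workcell import env, read_camera
    s=env.get_state(); c=read_camera("wrist"); q=s["orientation"]
    T=np.eye(4); T[:3,:3]=R.from_quat(np.r_[q[1:],q[0]]).as_matrix(); T[:3,3]=s["tcp_pos"]
    return c,cloud(c,T@c["hand_eye"])[0],s
def rep(k,P,s,h,r=.06,tol=.005):
    q=rim(P,np.array(s),h,r,tol)
    if len(q)<10: print(k,len(q)); return
    a=(q[:,:2]*1000).astype(np.float32); b=cv2.minAreaRect(a); e=cv2.minEnclosingCircle(a)
    print(k,len(q),"rect",np.round(b[0],1),np.round(b[1],1),round(b[2],1),"circ",np.round(e[0],1),round(e[1],1),"z",np.median(q[:,2]).round(4))
E
python3 - <<'E'
from h import *
c,P,s=wrist(); cv2.imwrite("pics/w1.png",c["image"]); print(s["joint_pos"].round(3))
for k,h in(("RS",.072),("SS",.054),("RL",.036),("SL",.018)): rep(k,P,(.62,.184),h)
E
```

```text
[ 0.165  0.48   0.1    1.19  -0.     1.736]
RS 2112 rect [616.7 182.2] [39.5 38.3] 89.6 circ [616.9 181.9] 20.0 z 0.073
SS 1360 rect [620.1 182.9] [48.2 47.8] 47.3 circ [620.3 183.2] 32.7 z 0.0548
RL 401 rect [625.2 188.1] [42.2 59. ] 57.8 circ [621.6 183.8] 31.6 z 0.0366
SL 1430 rect [623.1 178.7] [68.2 68.1] 74.4 circ [623.1 178.6] 47.0 z 0.0189
```

View pics/w1.png

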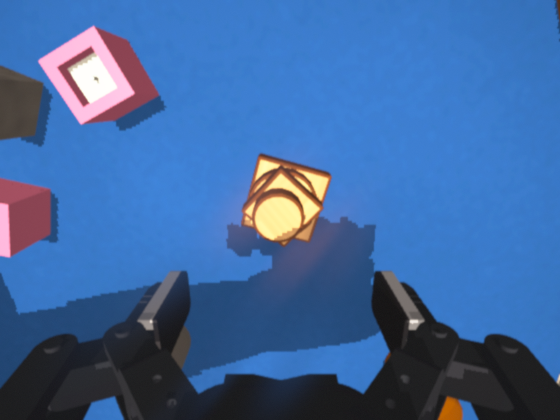

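The wrist view shows the stack near (285,205) between the fingers, with nothing in the way. I descend and grip the top lid.

>>> {"api": "carry_out", "payload": {"moves": [{"tx": -0.1,"ty": -0.05,"tz": -3,"wx": 0,"wy": 0,"wz": 0,"claw": -1},{"tx": 0,"ty": 0,"tz": -2,"wx": 0,"wy": 0,"wz": 0,"claw": -1},{"tx": 0,"ty": 0,"tz": -0.5,"wx": 0,"wy": 0,"wz": 0,"claw": -1},{"tx": 0,"ty": 0,"tz": 0,"wx": 0,"wy": 0,"wz": 0,"claw": 1},{"tx": 0,"ty": 0,"tz": 0,"wx": 0,"wy": 0,"wz": 0,"claw": 1},{"tx": 0,"ty": 0,"tz": 0,"wx": 0,"wy": 0,"wz": 0,"claw": 1},{"tx": 0,"ty": 0,"tz": 0,"wx": 0,"wy": 0,"wz": 0,"claw": 1},{"tx": 0,"ty": 0,"tz": 0,"wx": 0,"wy": 0,"wz": 0,"claw": 1}], "newtons": 40}}

```text
clock: 2.15
tcp_pos: [0.6176, 0.1835, 0.0578]
orientation: [0.0, 0.707, 0.707, 0.0]
wrist_force: [-0.3, -1.2, 0.5]
finger_gap: -0.0001
grip_force: 0.0
```

The fingers shut fully on nothing, so I look before doing more.

```bash
python3 - <<'E'
from h import *
c,P,s=wrist()
from workcell import read_camera
d=read_camera("side"); a=cv2.resize(d["image"][150:360,120:400],None,fx=2.8,fy=2.8)
cv2.imwrite("pics/s2.png",a)
print(s)
E
```

```text
{'clock': 2.15, 'joint_pos': array([ 1.64366089e-01,  5.10739829e-01,  8.64216420e-03,  1.06837968e+00,
       -2.20169746e-05,  1.73513602e+00]), 'qvel': array([ 0.00023805,  0.00269804, -0.00258607,  0.00026091, -0.00134895,
        0.00053916]), 'tau': array([-3.96899268e-03, -5.70486188e+01,  2.81980920e+01, -3.50971699e-03,
       -3.40014249e-04, -2.99908663e-05]), 'tcp_pos': array([0.61761775, 0.18352497, 0.05779007]), 'orientation': array([1.01758930e-04, 7.07097441e-01, 7.07116103e-01, 1.23304427e-04]), 'wrist_force': array([-0.33358616, -1.15163818,  0.46545902]), 'ft_torque': array([ 0.00709313, -0.03092939,  0.02152465]), 'grip_force': 0.0, 'finger_gap': -0.00010304719395323186}
```

View pics/s2.png

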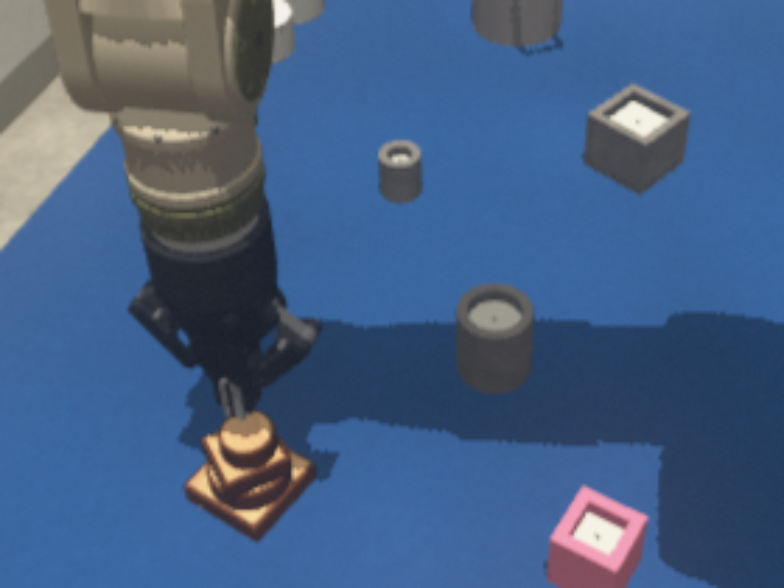

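The crop shows the stack intact, with the lid top at (247,425). The shut fingers stand behind it on the -y side, at (232,395). Either the lid moved or the reported TCP doesn't match the real one, so I measure both.

```bash
python3 - <<'E'
from h import *
from workcell import read_camera
for n in("scene","side"):
    c=read_camera(n); P,I,uv=cloud(c); np.savez(n+"1.npz",**c)
    for k,h in(("RS",.072),("SS",.054),("RL",.036),("SL",.018)): rep(n+k,P,(.62,.184),h,.055)
    # gripper points by height near the TCP
    for z in np.arange(.05,.2,.015):
        m=(abs(P[:,2]-z)<.0075)&(np.hypot(P[:,0]-.617,P[:,1]-.17)<.09)
        if m.sum()>3: print(n,round(z,3),m.sum(),(P[m].min(0)*1000).round(),(P[m].max(0)*1000).round(),np.median(P[m],0).round(3), np.median(I[m],0))
c,P,s=wrist(); print("wrist")
for k,h in(("RS",.072),("SS",.054),("SL",.018)): rep(k,P,(.62,.184),h)
cv2.imwrite("pics/w2.png",c["image"])
print(c["hand_eye"].round(3))
E
```

```text
sceneRS 242 rect [618.4 185.9] [35.5 38.6] 39.2 circ [616.6 184.6] 20.5 z 0.0722
sceneSS 236 rect [620.2 185.6] [48.3 48.2] 47.1 circ [621.1 185.1] 32.0 z 0.0539
sceneRL 128 rect [636.4 186. ] [30.1 63.4] 3.4 circ [621.4 185.1] 31.7 z 0.036
sceneSL 345 rect [622.7 181.3] [67.7 68.6] 74.2 circ [624.3 181.9] 45.9 z 0.018
scene 0.05 277 [603. 153.  43.] [653. 217.  57.] [0.633 0.193 0.053] [ 78. 103. 139.]
scene 0.065 199 [596. 164.  58.] [637. 204.  72.] [0.624 0.188 0.071] [ 78. 101. 137.]
scene 0.08 94 [602. 165.  73.] [637. 201.  76.] [0.618 0.186 0.073] [ 94.5 132.  175. ]
scene 0.095 7 [612. 190.  97.] [624. 194. 102.] [0.623 0.194 0.101] [110. 108. 135.]
scene 0.11 48 [611. 177. 103.] [631. 195. 117.] [0.625 0.191 0.11 ] [83.  80.5 79. ]
scene 0.125 38 [610. 187. 118.] [631. 195. 132.] [0.623 0.193 0.123] [81.5 76.  73. ]
scene 0.14 52 [588. 179. 133.] [648. 197. 147.] [0.62  0.195 0.143] [66.5 56.5 47. ]
scene 0.155 119 [573. 173. 148.] [659. 198. 162.] [0.632 0.194 0.153] [53. 44. 41.]
scene 0.17 107 [571. 183. 163.] [673. 201. 177.] [0.63  0.197 0.168] [51. 41. 40.]
scene 0.18
[... 1065 characters left out ...]
37. 32.]
side 0.155 235 [577. 172. 148.] [663. 201. 162.] [0.607 0.195 0.153] [48. 38. 33.]
side 0.17 253 [562. 182. 163.] [674. 202. 177.] [0.624 0.196 0.17 ] [48. 37. 32.]
side 0.185 428 [557. 171. 178.] [680. 204. 192.] [0.606 0.194 0.186] [57.5 47.5 42. ]
side 0.2 272 [565. 178. 193.] [671. 205. 207.] [0.6   0.195 0.199] [47. 37. 31.]
wrist
RS 2666 rect [617.  186.2] [39.2 31.2] 0.1 circ [617.1 182.2] 19.9 z 0.073
SS 2091 rect [620.3 183. ] [48.  47.9] 47.5 circ [620.3 183.5] 32.4 z 0.0548
SL 1936 rect [623.2 178.9] [68.2 68.2] 74.5 circ [623.2 178.9] 46.8 z 0.0188
[[ 0.001 -0.948 -0.318  0.08 ]
 [ 1.     0.001 -0.     0.   ]
 [ 0.001 -0.318  0.948 -0.182]
 [ 0.     0.     0.     1.   ]]
```

View pics/w2.png

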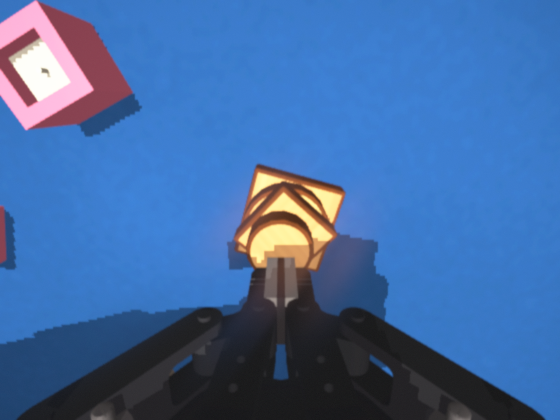

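The wrist view shows the shut finger tips at (280,262), above the top lid rather than beside it. Both fixed cameras put the tips at z ≈ 0.098 with the TCP reported at 0.058. The real tips therefore end about 40 mm higher than the stated TCP, while x and y agree. I'll check env.hold_point_z and measure the tips with the gripper open.

>>> {"api": "carry_out", "payload": {"moves": [{"tx": 0,"ty": 0,"tz": 5,"wx": 0,"wy": 0,"wz": 0,"claw": 1},{"tx": 0,"ty": 0,"tz": 5,"wx": 0,"wy": 0,"wz": 0,"claw": 0},{"tx": 0,"ty": 0,"tz": 0,"wx": 0,"wy": 0,"wz": 0,"claw": 0},{"tx": 0,"ty": 0,"tz": 0,"wx": 0,"wy": 0,"wz": 0,"claw": 0},{"tx": 0,"ty": 0,"tz": 0,"wx": 0,"wy": 0,"wz": 0,"claw": 0}], "newtons": 40}}

```text
clock: 3.02
tcp_pos: [0.6164, 0.1833, 0.1558]
orientation: [-0.001, 0.707, 0.707, -0.001]
wrist_force: [0.3, 0.2, -0.6]
finger_gap: 0.0427
grip_force: 0.0
```

```bash
python3 - <<'E'
from h import *
from workcell import env,read_camera
print(env.hold_point_z); s=env.get_state(); print(s["tcp_pos"],s["finger_gap"])
for n in("scene","side"):
    c=read_camera(n); P,I,uv=cloud(c)
    m=(P[:,2]>.085)&(np.hypot(P[:,0]-.617,P[:,1]-.183)<.07)&(P[:,2]<.25)
    for sd in(-1,1):
        q=P[m&(sd*(P[:,0]-.617)>0)]; q=q[np.argsort(q[:,2])][:12]; print(n,sd,q[:12:3].round(4).tolist())
c,P,s=wrist(); T=np.r_[s["tcp_pos"]]
L=P-T; m=(abs(L[:,0])<.07)&(abs(L[:,1])<.02)&(L[:,2]>-.05)&(L[:,2]<.12); q=L[m]; q=q[np.argsort(q[:,2])]; print("wrist fingers rel TCP",q[::max(1,len(q)//10)].round(4).tolist())
E
```

```text
0.0187
[0.61642076 0.18329058 0.15580159] 0.04268123547314117
scene -1 [[0.5935, 0.1851, 0.1955], [0.5939, 0.1898, 0.1973], [0.5938, 0.1752, 0.1981], [0.5943, 0.173, 0.1993]]
scene 1 [[0.6433, 0.1907, 0.1969], [0.6399, 0.194, 0.2004], [0.6382, 0.1944, 0.2022], [0.6371, 0.1933, 0.2031]]
side -1 [[0.5908, 0.1896, 0.1965], [0.5924, 0.1934, 0.1999], [0.5902, 0.1938, 0.2009], [0.588, 0.1901, 0.2028]]
side 1 [[0.64, 0.1871, 0.1961], [0.6397, 0.1909, 0.1974], [0.6408, 0.1848, 0.1985], [0.6398, 0.1902, 0.1991]]
wrist fingers rel TCP [[0.0216, -0.0052, 0.0411], [0.0269, 0.0098, 0.0746], [-0.0443, 0.01, 0.0904], [0.0386, -0.0028, 0.0955], [0.0436, -0.0067, 0.0979], [-0.0485, 0.0094, 0.1021], [-0.048, 0.0101, 0.1077], [-0.0209, 0.0154, 0.1122], [-0.0521, 0.0097, 0.1149], [-0.0207, 0.0153, 0.1176], [-0.0176, 0.0149, 0.12]]
```

All three cameras agree: the tips end about 40 mm behind the reported TCP. I therefore work with TCP z = desired tip height − 0.040, and descend with a force check.

>>> {"api": "carry_out", "payload": {"moves": [{"tx": 0.0,"ty": 0,"tz": -4,"wx": 0,"wy": 0,"wz": 0,"claw": -1},{"tx": 0,"ty": 0,"tz": -3,"wx": 0,"wy": 0,"wz": 0,"claw": -1},{"tx": 0,"ty": 0,"tz": -3,"wx": 0,"wy": 0,"wz": 0,"claw": -1},{"tx": 0,"ty": 0,"tz": -2,"wx": 0,"wy": 0,"wz": 0,"claw": -1},{"tx": 0,"ty": 0,"tz": -1,"wx": 0,"wy": 0,"wz": 0,"claw": -1},{"tx": 0,"ty": 0,"tz": -0.5,"wx": 0,"wy": 0,"wz": 0,"claw": -1},{"tx": 0,"ty": 0,"tz": -0.5,"wx": 0,"wy": 0,"wz": 0,"claw": -1},{"tx": 0,"ty": 0,"tz": 0,"wx": 0,"wy": 0,"wz": 0,"claw": -1}], "newtons": 40}}

```text
clock: 4.18
tcp_pos: [0.6178, 0.1835, 0.0179]
orientation: [0.0, 0.707, 0.707, 0.0]
wrist_force: [-0.8, -0.5, 0.0]
finger_gap: 0.0855
grip_force: 0.0
```

>>> {"api": "carry_out", "payload": {"moves": [{"tx": 0,"ty": 0,"tz": 0,"wx": 0,"wy": 0,"wz": 0,"claw": 1},{"tx": 0,"ty": 0,"tz": 0,"wx": 0,"wy": 0,"wz": 0,"claw": 1},{"tx": 0,"ty": 0,"tz": 0,"wx": 0,"wy": 0,"wz": 0,"claw": 1},{"tx": 0,"ty": 0,"tz": 0,"wx": 0,"wy": 0,"wz": 0,"claw": 1},{"tx": 0,"ty": 0,"tz": 0,"wx": 0,"wy": 0,"wz": 0,"claw": 1},{"tx": 0,"ty": 0,"tz": 0,"wx": 0,"wy": 0,"wz": 0,"claw": 1}], "newtons": 40}}

```text
clock: 4.92
tcp_pos: [0.6181, 0.1836, 0.0183]
orientation: [0.0, 0.707, 0.707, 0.001]
wrist_force: [-1.3, -1.0, 5.7]
finger_gap: 0.0385
grip_force: 40.6
```

Gripped (gap 38.5 mm, 40 N). I lift and carry it to the small round vessel.

>>> {"api": "carry_out", "payload": {"moves": [{"tx": 0,"ty": 0,"tz": 1.5,"wx": 0,"wy": 0,"wz": 0,"claw": 1},{"tx": 0,"ty": 0,"tz": 4,"wx": 0,"wy": 0,"wz": 0,"claw": 1},{"tx": 0,"ty": 0,"tz": 4.5,"wx": 0,"wy": 0,"wz": 0,"claw": 1},{"tx": 0,"ty": -3.1,"tz": 0,"wx": 0,"wy": 0,"wz": 0,"claw": 1},{"tx": 0.4,"ty": -5,"tz": 0,"wx": 0,"wy": 0,"wz": 0,"claw": 1},{"tx": 0.4,"ty": -5,"tz": 0,"wx": 0,"wy": 0,"wz": 0,"claw": 1},{"tx": 0.4,"ty": -5,"tz": 0,"wx": 0,"wy": 0,"wz": 0,"claw": 1},{"tx": 0.4,"ty": -5,"tz": 0,"wx": 0,"wy": 0,"wz": 0,"claw": 1}], "newtons": 40}}

```text
clock: 5.92
tcp_pos: [0.6334, -0.0491, 0.1182]
orientation: [0.0, 0.707, 0.707, 0.0]
wrist_force: [-0.2, 0.4, 0.2]
finger_gap: 0.0384
grip_force: 40.3
```

>>> {"api": "carry_out", "payload": {"moves": [{"tx": 0,"ty": -5,"tz": 0,"wx": 0,"wy": 0,"wz": 0,"claw": 1},{"tx": 0,"ty": -5,"tz": 0,"wx": 0,"wy": 0,"wz": 0,"claw": 1},{"tx": 0,"ty": -2,"tz": 0,"wx": 0,"wy": 0,"wz": 0,"claw": 1},{"tx": 0,"ty": 0,"tz": 0,"wx": 0,"wy": 0,"wz": 0,"claw": 1},{"tx": 0,"ty": 0,"tz": 0,"wx": 0,"wy": 0,"wz": 0,"claw": 1}], "newtons": 40}}

```text
clock: 6.55
tcp_pos: [0.6334, -0.1661, 0.1177]
orientation: [-0.0, 0.707, 0.707, 0.0]
wrist_force: [-0.4, 1.1, -0.1]
finger_gap: 0.038
grip_force: 40.3
```

```bash
python3 - <<'E'
from h import *
from workcell import env,read_camera
print(env.get_state()["tcp_pos"])
for n in("scene","side"):
    P=cloud(read_camera(n))[0]
    rep(n+" lid",P,(.634,-.167),.154,.05,.006); rep(n+" ves",P,(.634,-.167),.045,.04)
    rep(n+" SS",P,(.62,.185),.054); rep(n+" RL",P,(.62,.185),.036); rep(n+" SL",P,(.62,.185),.018)
E
```

```text
[ 0.63340123 -0.16609866  0.11767056]
scene lid 27 rect [ 640.6 -151.2] [ 8.2 39.5] 73.4 circ [ 639.5 -154.7] 19.7 z 0.1566
scene ves 121 rect [ 632.8 -166.8] [37.6 39. ] 42.1 circ [ 632.2 -167.8] 20.5 z 0.0444
scene SS 484 rect [620.1 184.9] [48.6 47.9] 46.9 circ [619.7 184.8] 32.1 z 0.0541
scene RL 127 rect [636.7 186.1] [30.1 63.4] 3.8 circ [623.1 185.2] 31.7 z 0.0356
scene SL 333 rect [622.9 180.8] [68.6 67.6] 74.8 circ [623.6 182.1] 45.9 z 0.018
side lid 33 rect [ 631.4 -155.2] [45.8 17.9] 11.3 circ [ 633.2 -164. ] 22.9 z 0.1569
side ves 111 rect [ 634.8 -166.3] [36.1 37.2] 20.5 circ [ 634.8 -167.1] 20.0 z 0.0445
side SS 517 rect [621.5 185.4] [48.5 49.7] 48.1 circ [621.3 186.2] 32.3 z 0.0543
side RL 125 rect [615.4 191.4] [58.2 39.7] 41.1 circ [618.8 187.5] 30.0 z 0.036
side SL 326 rect [624.  181.7] [68.8 68. ] 75.0 circ [625.  182.4] 46.2 z 0.0182
```

>>> {"api": "carry_out", "payload": {"moves": [{"tx": 0,"ty": 0,"tz": -4,"wx": 0,"wy": 0,"wz": 0,"claw": 1},{"tx": 0,"ty": 0,"tz": -3,"wx": 0,"wy": 0,"wz": 0,"claw": 1},{"tx": 0,"ty": 0,"tz": -2,"wx": 0,"wy": 0,"wz": 0,"claw": 1},{"tx": 0,"ty": 0,"tz": -1,"wx": 0,"wy": 0,"wz": 0,"claw": 1},{"tx": 0,"ty": 0,"tz": -0.4,"wx": 0,"wy": 0,"wz": 0,"claw": 1},{"tx": 0,"ty": 0,"tz": -0.3,"wx": 0,"wy": 0,"wz": 0,"claw": 1},{"tx": 0,"ty": 0,"tz": -0.2,"wx": 0,"wy": 0,"wz": 0,"claw": 1},{"tx": 0,"ty": 0,"tz": 0,"wx": 0,"wy": 0,"wz": 0,"claw": 1}], "newtons": 40}}

```text
clock: 7.65
tcp_pos: [0.6341, -0.1677, 0.0094]
orientation: [0.001, 0.707, 0.707, 0.0]
wrist_force: [0.3, 0.5, 0.9]
finger_gap: 0.038
grip_force: 40.4
```

>>> {"api": "carry_out", "payload": {"moves": [{"tx": 0,"ty": 0,"tz": -0.1,"wx": 0,"wy": 0,"wz": 0,"claw": 1},{"tx": 0,"ty": 0,"tz": 0,"wx": 0,"wy": 0,"wz": 0,"claw": -0.1},{"tx": 0,"ty": 0,"tz": 0,"wx": 0,"wy": 0,"wz": 0,"claw": -0.3},{"tx": 0,"ty": 0,"tz": 0,"wx": 0,"wy": 0,"wz": 0,"claw": -0.4},{"tx": 0,"ty": 0,"tz": 2,"wx": 0,"wy": 0,"wz": 0,"claw": -0.4},{"tx": 0,"ty": 0,"tz": 4,"wx": 0,"wy": 0,"wz": 0,"claw": -0.4},{"tx": 0,"ty": 4,"tz": 4,"wx": 0,"wy": 0,"wz": 0,"claw": -1},{"tx": 0,"ty": 6,"tz": 0,"wx": 0,"wy": 0,"wz": -0.18,"claw": -1}], "newtons": 40}}

```text
clock: 8.65
tcp_pos: [0.6366, -0.0688, 0.1117]
orientation: [0.003, 0.77, 0.638, 0.002]
wrist_force: [0.8, -0.8, -0.1]
finger_gap: 0.0852
grip_force: 0.0
```

```bash
python3 - <<'E'
from h import *
from workcell import env,read_camera
s=env.get_state();print(s["tcp_pos"],s["joint_pos"][5],s["finger_gap"])
for n in("scene","side"):
    P=cloud(read_camera(n))[0]
    rep(n+" RSlid",P,(.634,-.167),.063,.05,.005)
    rep(n+" SL",P,(.435,-.272),.06);rep(n+" RL",P,(.489,.015),.065);rep(n+" SS",P,(.385,.2695),.05,.045)
E
```

```text
[ 0.63659641 -0.06883534  0.1116866 ] 1.5258685712833004 0.08522055116955289
scene RSlid 127 rect [ 635.9 -166.1] [34.1 39.4] 13.7 circ [ 634.1 -166.7] 20.3 z 0.0628
scene SL 22 rect [ 406.7 -258.6] [73.3 11.3] 47.0 circ [ 410.7 -262.4] 36.7 z 0.0591
scene RL 221 rect [487.5  15.3] [59.9 58.2] 19.8 circ [488.4  14.4] 30.8 z 0.0647
scene SS 307 rect [384.4 269. ] [49.4 50.9] 67.2 circ [384.  269.4] 33.3 z 0.0498
side RSlid 96 rect [ 634.7 -163.9] [37.9 32.5] 31.3 circ [ 636.6 -166.4] 20.3 z 0.0629
side SL 288 rect [ 435.7 -272. ] [71.5 70.1] 64.2 circ [ 435.5 -270.1] 48.0 z 0.0594
side RL 275 rect [489.9  16.5] [59.5 58.4] 63.1 circ [489.5  15.8] 31.0 z 0.0645
side SS 558 rect [385.9 269.5] [50.  49.2] 68.4 circ [386.1 269.6] 33.7 z 0.0497
```

The small round lid sits within about 1.5 mm of centre. Next is the small square lid, with the gripper turned to about −42.5°.

>>> {"api": "carry_out", "payload": {"moves": [{"tx": -0.2,"ty": 5,"tz": 0,"wx": 0,"wy": 0,"wz": -0.14,"claw": -1},{"tx": -0.3,"ty": 5,"tz": 0,"wx": 0,"wy": 0,"wz": -0.14,"claw": -1},{"tx": -0.3,"ty": 5,"tz": 0,"wx": 0,"wy": 0,"wz": -0.14,"claw": -1},{"tx": -0.3,"ty": 5,"tz": 0,"wx": 0,"wy": 0,"wz": -0.14,"claw": -1},{"tx": -0.2,"ty": 5.2,"tz": 0,"wx": 0,"wy": 0,"wz": 0,"claw": -1},{"tx": 0,"ty": 0,"tz": -3,"wx": 0,"wy": 0,"wz": 0,"claw": -1},{"tx": 0,"ty": 0,"tz": 0,"wx": 0,"wy": 0,"wz": 0,"claw": -1},{"tx": 0,"ty": 0,"tz": 0,"wx": 0,"wy": 0,"wz": 0,"claw": -1}], "newtons": 40}}

```text
clock: 9.75
tcp_pos: [0.6206, 0.1837, 0.0779]
orientation: [0.0, 0.915, 0.403, -0.0]
wrist_force: [-0.2, 0.3, 0.4]
finger_gap: 0.0852
grip_force: 0.0
```

```bash
python3 - <<'E'
from h import *
c,P,s=wrist()
Rm=R.from_quat(np.r_[s["orientation"][1:],s["orientation"][0]]).as_matrix()
print(s["tcp_pos"],"closing yaw",np.degrees(np.arctan2(Rm[1,1],Rm[0,1])),"tilt",Rm[:,2].round(3),s["joint_pos"][5])
for k,h in(("SS",.054),("RL",.036),("SL",.018)): rep(k,P,(.62,.184),h,.05)
E
```

```text
[0.62064603 0.18368387 0.07787219] closing yaw -42.43173415749557 tilt [-0. -0. -1.] 2.4753264340869934
SS 4522 rect [620.2 182.7] [48.5 48. ] 47.3 circ [620.4 183.1] 32.6 z 0.0551
RL 616 rect [627.7 186.5] [41.5 59.3] 39.5 circ [624.6 184.2] 31.8 z 0.0367
SL 1967 rect [623.  178.8] [67.9 67.9] 74.5 circ [623.  178.7] 46.9 z 0.0189
```

>>> {"api": "carry_out", "payload": {"moves": [{"tx": 0,"ty": 0,"tz": -3.5,"wx": 0,"wy": 0,"wz": 0,"claw": -1},{"tx": 0,"ty": 0,"tz": -3,"wx": 0,"wy": 0,"wz": 0,"claw": -1},{"tx": 0,"ty": 0,"tz": -1.2,"wx": 0,"wy": 0,"wz": 0,"claw": -1},{"tx": 0,"ty": 0,"tz": 0,"wx": 0,"wy": 0,"wz": 0,"claw": -0.3},{"tx": 0,"ty": 0,"tz": 0,"wx": 0,"wy": 0,"wz": 0,"claw": 1},{"tx": 0,"ty": 0,"tz": 0,"wx": 0,"wy": 0,"wz": 0,"claw": 1},{"tx": 0,"ty": 0,"tz": 0,"wx": 0,"wy": 0,"wz": 0,"claw": 1},{"tx": 0,"ty": 0,"tz": 0,"wx": 0,"wy": 0,"wz": 0,"claw": 1}], "newtons": 40}}

```text
clock: 10.8
tcp_pos: [0.6222, 0.1847, 0.0026]
orientation: [0.001, 0.915, 0.404, 0.002]
wrist_force: [0.3, -0.4, 5.8]
finger_gap: 0.047
grip_force: 43.0
```

>>> {"api": "carry_out", "payload": {"moves": [{"tx": 0,"ty": 0,"tz": 1.5,"wx": 0,"wy": 0,"wz": 0,"claw": 1},{"tx": 0,"ty": 0,"tz": 4.5,"wx": 0,"wy": 0,"wz": 0,"claw": 1},{"tx": 0,"ty": 0,"tz": 4.5,"wx": 0,"wy": 0,"wz": 0,"claw": 1},{"tx": -4,"ty": 1.4,"tz": 0,"wx": 0,"wy": 0,"wz": 0.09,"claw": 1},{"tx": -5,"ty": 1.8,"tz": 0,"wx": 0,"wy": 0,"wz": 0.09,"claw": 1},{"tx": -5,"ty": 1.8,"tz": 0,"wx": 0,"wy": 0,"wz": 0.09,"claw": 1},{"tx": -5,"ty": 1.8,"tz": 0,"wx": 0,"wy": 0,"wz": 0.086,"claw": 1},{"tx": -4.6,"ty": 1.6,"tz": 0,"wx": 0,"wy": 0,"wz": 0,"claw": 1}], "newtons": 40}}

```text
clock: 11.8
tcp_pos: [0.3828, 0.269, 0.1065]
orientation: [-0.0, 0.829, 0.56, 0.0]
wrist_force: [-0.2, -0.9, -0.3]
finger_gap: 0.0469
grip_force: 42.3
```

>>> {"api": "carry_out", "payload": {"moves": [{"tx": 0,"ty": 0,"tz": 0,"wx": 0,"wy": 0,"wz": 0,"claw": 1},{"tx": 0,"ty": 0,"tz": -3,"wx": 0,"wy": 0,"wz": 0,"claw": 1},{"tx": 0,"ty": 0,"tz": -2,"wx": 0,"wy": 0,"wz": 0,"claw": 1},{"tx": 0,"ty": 0,"tz": 0,"wx": 0,"wy": 0,"wz": 0,"claw": 1},{"tx": 0,"ty": 0,"tz": 0,"wx": 0,"wy": 0,"wz": 0,"claw": 1}], "newtons": 40}}

```text
clock: 12.42
tcp_pos: [0.3857, 0.2686, 0.0565]
orientation: [0.0, 0.829, 0.559, 0.001]
wrist_force: [0.7, 0.3, 0.4]
finger_gap: 0.0469
grip_force: 42.3
```

```bash
python3 - <<'E'
from h import *
from workcell import read_camera
c,P,s=wrist()
Rm=R.from_quat(np.r_[s["orientation"][1:],s["orientation"][0]]).as_matrix()
print(s["tcp_pos"],"closing yaw",np.degrees(np.arctan2(Rm[1,1],Rm[0,1])),"tilt",Rm[:,2].round(3),s["joint_pos"][5])
for n in("scene","side"):
    P=cloud(read_camera(n))[0]
    rep(n+" lid",P,(.384,.269),.108,.05,.005); rep(n+" RL",P,(.62,.185),.036); rep(n+" SL",P,(.62,.185),.018)
    rep(n+" ves",P,(.385,.2695),.05,.045)
E
```

```text
[0.3856505  0.26864662 0.05654596] closing yaw -22.029321668267965 tilt [ 0.001  0.    -1.   ] 2.392758102853994
scene lid 332 rect [385.6 271.4] [47.4 76.4] 60.7 circ [384.6 269.6] 38.2 z 0.1084
scene RL 578 rect [620.9 183.6] [58.3 59.3] 52.0 circ [620.7 182.5] 30.3 z 0.0362
scene SL 351 rect [623.  181.2] [68.  68.2] 74.7 circ [622.6 181.1] 46.7 z 0.018
scene ves 251 rect [383.2 269.2] [50.8 50.3] 66.5 circ [385.6 269.8] 32.2 z 0.0497
side lid 694 rect [389.4 275.1] [45.2 69.3] 48.6 circ [387.9 271.2] 37.0 z 0.1083
side RL 609 rect [621.9 183.9] [59.1 57.5] 8.7 circ [622.3 184.4] 30.7 z 0.0366
side SL 331 rect [623.9 181.5] [69.9 68.2] 74.6 circ [624.6 181.3] 47.1 z 0.0183
side ves 352 rect [385.6 269.7] [49.6 48. ] 66.6 circ [386.  269.8] 33.1 z 0.0498
```

>>> {"api": "carry_out", "payload": {"moves": [{"tx": -0.1,"ty": 0,"tz": -2,"wx": 0,"wy": 0,"wz": 0,"claw": 1},{"tx": 0,"ty": 0,"tz": -1.2,"wx": 0,"wy": 0,"wz": 0,"claw": 1},{"tx": 0,"ty": 0,"tz": -0.4,"wx": 0,"wy": 0,"wz": 0,"claw": 1},{"tx": 0,"ty": 0,"tz": -0.25,"wx": 0,"wy": 0,"wz": 0,"claw": 1},{"tx": 0,"ty": 0,"tz": -0.15,"wx": 0,"wy": 0,"wz": 0,"claw": 1},{"tx": 0,"ty": 0,"tz": 0,"wx": 0,"wy": 0,"wz": 0,"claw": 1},{"tx": 0,"ty": 0,"tz": 0,"wx": 0,"wy": 0,"wz": 0,"claw": 1}], "newtons": 40}}

```text
clock: 13.45
tcp_pos: [0.3839, 0.2686, 0.0166]
orientation: [0.0, 0.829, 0.559, 0.0]
wrist_force: [-2.1, -0.6, 4.9]
finger_gap: 0.0467
grip_force: 42.9
```

>>> {"api": "carry_out", "payload": {"moves": [{"tx": 0,"ty": 0,"tz": 0,"wx": 0,"wy": 0,"wz": 0,"claw": -0.2},{"tx": 0,"ty": 0,"tz": 0,"wx": 0,"wy": 0,"wz": 0,"claw": -0.4},{"tx": 0,"ty": 0,"tz": 0,"wx": 0,"wy": 0,"wz": 0,"claw": -0.4},{"tx": 0,"ty": 0,"tz": 2,"wx": 0,"wy": 0,"wz": 0,"claw": -0.4},{"tx": 0,"ty": 0,"tz": 4,"wx": 0,"wy": 0,"wz": 0,"claw": -0.4},{"tx": 3.7,"ty": -1.35,"tz": 4,"wx": 0,"wy": 0,"wz": 0,"claw": -1},{"tx": 5,"ty": -1.8,"tz": 0,"wx": 0,"wy": 0,"wz": 0,"claw": -1},{"tx": 5,"ty": -1.8,"tz": 0,"wx": 0,"wy": 0,"wz": 0,"claw": -1}], "newtons": 40}}

```text
clock: 14.45
tcp_pos: [0.5224, 0.2188, 0.1166]
orientation: [0.0, 0.829, 0.559, 0.001]
wrist_force: [0.6, 0.2, 0.0]
finger_gap: 0.0853
grip_force: 0.0
```

>>> {"api": "carry_out", "payload": {"moves": [{"tx": 5,"ty": -1.8,"tz": 0,"wx": 0,"wy": 0,"wz": 0,"claw": -1},{"tx": 5,"ty": -1.8,"tz": 0,"wx": 0,"wy": 0,"wz": 0,"claw": -1},{"tx": 0,"ty": 0,"tz": -4,"wx": 0,"wy": 0,"wz": 0,"claw": -1},{"tx": 0,"ty": 0,"tz": 0,"wx": 0,"wy": 0,"wz": 0,"claw": -1},{"tx": 0,"ty": 0,"tz": 0,"wx": 0,"wy": 0,"wz": 0,"claw": -1}], "newtons": 40}}

```text
clock: 15.08
tcp_pos: [0.6199, 0.1832, 0.0761]
orientation: [-0.0, 0.829, 0.559, -0.0]
wrist_force: [-0.3, 0.3, 0.0]
finger_gap: 0.0849
grip_force: 0.0
```

```bash
python3 - <<'E'
from h import *
from workcell import read_camera
c,P,s=wrist()
print(s["tcp_pos"],s["joint_pos"][5])
rep("RL",P,(.62,.184),.036,.05);rep("SL",P,(.62,.184),.018,.05)
for n in("scene","side"):
    P=cloud(read_camera(n))[0]
    rep(n+" SSlid",P,(.385,.2695),.068,.05);rep(n+" RL",P,(.489,.015),.065)
    rep(n+" SL",P,(.435,-.272),.06)
E
```

```text
[0.61990678 0.18321899 0.07610323] 2.1176619616272148
RL 4780 rect [620.9 181.1] [59.  58.8] 43.5 circ [620.9 180.7] 30.0 z 0.0371
SL 2077 rect [623.  178.8] [68.1 68. ] 74.5 circ [623.1 178.9] 47.0 z 0.0189
scene SSlid 411 rect [383.4 267.9] [48.4 51.4] 68.3 circ [385.  268.9] 32.9 z 0.0684
scene RL 197 rect [490.4  12.1] [60.8 52.1] 36.6 circ [488.7  14. ] 31.0 z 0.0646
scene SL 221 rect [ 432.3 -271.6] [72.6 69. ] 63.2 circ [ 431.4 -272.6] 48.1 z 0.0596
side SSlid 814 rect [385.4 268.8] [49.3 48.3] 68.4 circ [385.6 268.7] 33.1 z 0.0681
side RL 280 rect [489.4  15.5] [58.  59.7] 17.7 circ [489.8  15.1] 30.9 z 0.0646
side SL 278 rect [ 435.3 -272.3] [73.2 69. ] 64.2 circ [ 433.4 -270.3] 47.1 z 0.0595
```

>>> {"api": "carry_out", "payload": {"moves": [{"tx": 0,"ty": -0.05,"tz": -4.5,"wx": 0,"wy": 0,"wz": 0,"claw": -1},{"tx": 0,"ty": 0,"tz": -3,"wx": 0,"wy": 0,"wz": 0,"claw": -1},{"tx": 0,"ty": 0,"tz": -2,"wx": 0,"wy": 0,"wz": 0,"claw": -1},{"tx": 0,"ty": 0,"tz": 0,"wx": 0,"wy": 0,"wz": 0,"claw": -0.3},{"tx": 0,"ty": 0,"tz": 0,"wx": 0,"wy": 0,"wz": 0,"claw": 1},{"tx": 0,"ty": 0,"tz": 0,"wx": 0,"wy": 0,"wz": 0,"claw": 1},{"tx": 0,"ty": 0,"tz": 0,"wx": 0,"wy": 0,"wz": 0,"claw": 1},{"tx": 0,"ty": 0,"tz": 0,"wx": 0,"wy": 0,"wz": 0,"claw": 1}], "newtons": 40}}

```text
clock: 16.23
tcp_pos: [0.6218, 0.1828, -0.0177]
orientation: [0.001, 0.829, 0.559, 0.001]
wrist_force: [-0.6, -0.2, 7.3]
finger_gap: 0.0577
grip_force: 43.3
```

>>> {"api": "carry_out", "payload": {"moves": [{"tx": 0,"ty": 0,"tz": 1.5,"wx": 0,"wy": 0,"wz": 0,"claw": 1},{"tx": 0,"ty": 0,"tz": 4.5,"wx": 0,"wy": 0,"wz": 0,"claw": 1},{"tx": 0,"ty": 0,"tz": 5,"wx": 0,"wy": 0,"wz": 0,"claw": 1},{"tx": -3.2,"ty": -4,"tz": 0,"wx": 0,"wy": 0,"wz": 0,"claw": 1},{"tx": -3.3,"ty": -4.2,"tz": 0,"wx": 0,"wy": 0,"wz": 0,"claw": 1},{"tx": -3.3,"ty": -4.3,"tz": 0,"wx": 0,"wy": 0,"wz": 0,"claw": 1},{"tx": -3.4,"ty": -4.3,"tz": 0,"wx": 0,"wy": 0,"wz": 0,"claw": 1},{"tx": 0,"ty": 0,"tz": 0,"wx": 0,"wy": 0,"wz": 0,"claw": 1}], "newtons": 40}}

```text
clock: 17.23
tcp_pos: [0.4859, 0.0124, 0.0913]
orientation: [-0.0, 0.83, 0.557, -0.001]
wrist_force: [0.1, 0.3, -0.9]
finger_gap: 0.0577
grip_force: 43.0
```

>>> {"api": "carry_out", "payload": {"moves": [{"tx": 0,"ty": 0,"tz": -2,"wx": 0,"wy": 0,"wz": 0,"claw": 1},{"tx": 0,"ty": 0,"tz": 0,"wx": 0,"wy": 0,"wz": 0,"claw": 1},{"tx": 0,"ty": 0,"tz": 0,"wx": 0,"wy": 0,"wz": 0,"claw": 1}], "newtons": 40}}

```text
clock: 17.6
tcp_pos: [0.4892, 0.0149, 0.0713]
orientation: [0.0, 0.829, 0.559, 0.0]
wrist_force: [-0.8, 0.2, -0.2]
finger_gap: 0.0578
grip_force: 43.0
```

```bash
python3 - <<'E'
from h import *
from workcell import env,read_camera
print(env.get_state()["tcp_pos"])
for n in("scene","side"):
    P=cloud(read_camera(n))[0]
    rep(n+" lid",P,(.488,.015),.126,.05,.006); rep(n+" ves",P,(.489,.0155),.065,.045); rep(n+" SL",P,(.62,.185),.018)
E
```

```text
[0.48916613 0.01487345 0.07125892]
scene lid 396 rect [490.4  16.9] [70.  57.4] 13.4 circ [488.8  16.7] 43.0 z 0.1253
scene ves 173 rect [491.5  17.4] [50.4 59. ] 38.4 circ [488.3  15.3] 30.0 z 0.0645
scene SL 923 rect [621.8 180.5] [69.7 69.1] 73.8 circ [622.5 181.1] 46.3 z 0.0183
side lid 474 rect [491.8  19.8] [51.6 78.6] 44.0 circ [491.3  18.7] 43.2 z 0.1255
side ves 215 rect [487.9  20. ] [58.  49.8] 17.8 circ [490.4  16. ] 30.6 z 0.0645
side SL 974 rect [624.1 181.7] [69.  68.7] 73.5 circ [624.9 181. ] 47.2 z 0.0186
```

>>> {"api": "carry_out", "payload": {"moves": [{"tx": 0,"ty": 0,"tz": -2,"wx": 0,"wy": 0,"wz": 0,"claw": 1},{"tx": 0,"ty": 0,"tz": -1.2,"wx": 0,"wy": 0,"wz": 0,"claw": 1},{"tx": 0,"ty": 0,"tz": -0.6,"wx": 0,"wy": 0,"wz": 0,"claw": 1},{"tx": 0,"ty": 0,"tz": -0.3,"wx": 0,"wy": 0,"wz": 0,"claw": 1},{"tx": 0,"ty": 0,"tz": -0.2,"wx": 0,"wy": 0,"wz": 0,"claw": 1},{"tx": 0,"ty": 0,"tz": 0,"wx": 0,"wy": 0,"wz": 0,"claw": 1}], "newtons": 40}}

```text
clock: 18.45
tcp_pos: [0.4887, 0.0145, 0.0292]
orientation: [0.0, 0.829, 0.559, 0.0]
wrist_force: [-4.9, 0.7, 11.1]
finger_gap: 0.0577
grip_force: 44.1
```

>>> {"api": "carry_out", "payload": {"moves": [{"tx": 0,"ty": 0,"tz": 0,"wx": 0,"wy": 0,"wz": 0,"claw": -0.6},{"tx": 0,"ty": 0,"tz": 0,"wx": 0,"wy": 0,"wz": 0,"claw": -0.8},{"tx": 0,"ty": 0,"tz": 0,"wx": 0,"wy": 0,"wz": 0,"claw": -0.8},{"tx": 0,"ty": 0,"tz": 2,"wx": 0,"wy": 0,"wz": 0,"claw": -0.8},{"tx": 0,"ty": 0,"tz": 4,"wx": 0,"wy": 0,"wz": 0,"claw": -1},{"tx": 3.4,"ty": 4.1,"tz": 0,"wx": 0,"wy": 0,"wz": 0.11,"claw": -1},{"tx": 3.4,"ty": 4.2,"tz": 0,"wx": 0,"wy": 0,"wz": 0,"claw": -1},{"tx": 3.3,"ty": 4.1,"tz": 0,"wx": 0,"wy": 0,"wz": 0,"claw": -1}], "newtons": 40}}

```text
clock: 19.45
tcp_pos: [0.5908, 0.1397, 0.0877]
orientation: [0.0, 0.797, 0.604, 0.0]
wrist_force: [-0.1, -1.1, -0.1]
finger_gap: 0.0857
grip_force: 0.0
```

>>> {"api": "carry_out", "payload": {"moves": [{"tx": 3.3,"ty": 4.1,"tz": 0,"wx": 0,"wy": 0,"wz": 0,"claw": -1},{"tx": 0,"ty": 0,"tz": -4,"wx": 0,"wy": 0,"wz": 0,"claw": -1},{"tx": 0,"ty": 0,"tz": -3,"wx": 0,"wy": 0,"wz": 0,"claw": -1},{"tx": 0,"ty": 0,"tz": 0,"wx": 0,"wy": 0,"wz": 0,"claw": -1},{"tx": 0,"ty": 0,"tz": 0,"wx": 0,"wy": 0,"wz": 0,"claw": -1}], "newtons": 40}}

```text
clock: 20.08
tcp_pos: [0.6232, 0.1794, 0.0186]
orientation: [0.0, 0.797, 0.604, 0.0]
wrist_force: [0.2, 0.7, 0.4]
finger_gap: 0.0853
grip_force: 0.0
```

```bash
python3 - <<'E'
from h import *
from workcell import read_camera
c,P,s=wrist()
Rm=R.from_quat(np.r_[s["orientation"][1:],s["orientation"][0]]).as_matrix()
print(s["tcp_pos"],"closing yaw",np.degrees(np.arctan2(Rm[1,1],Rm[0,1])),s["joint_pos"].round(2))
rep("SL",P,(.62,.184),.018,.06)
for n in("scene","side"):
    P=cloud(read_camera(n))[0]
    rep(n+" RLlid",P,(.489,.0155),.083,.05);rep(n+" SLlid",P,(.62,.18),.018)
    rep(n+" SL",P,(.435,-.272),.06)
E
```

```text
[0.62315221 0.17944602 0.01856741] closing yaw -15.711133581274456 [ 0.16  0.55 -0.03  0.99 -0.    2.  ]
SL 11072 rect [623.1 178.8] [68.4 68.2] 74.5 circ [623.1 178.8] 47.1 z 0.0191
scene RLlid 298 rect [492.    9.4] [60.3 46.5] 30.5 circ [489.1  14.3] 30.2 z 0.0834
scene SLlid 883 rect [622.7 180.7] [68.9 68.5] 74.7 circ [622.1 181. ] 46.1 z 0.0181
scene SL 225 rect [ 432.5 -271.5] [71.2 68.5] 62.8 circ [ 432.4 -271.5] 48.6 z 0.0598
side RLlid 475 rect [490.5  16.5] [58.4 58. ] 5.7 circ [490.7  15.9] 30.2 z 0.0833
side SLlid 923 rect [624.4 181.7] [69.3 68.8] 74.0 circ [625.4 181.9] 46.4 z 0.0185
side SL 279 rect [ 435.9 -272. ] [71.3 70.2] 65.6 circ [ 435.2 -270.8] 45.8 z 0.0596
```

>>> {"api": "carry_out", "payload": {"moves": [{"tx": 0,"ty": 0,"tz": -3,"wx": 0,"wy": 0,"wz": 0,"claw": -1},{"tx": 0,"ty": 0,"tz": -2,"wx": 0,"wy": 0,"wz": 0,"claw": -1},{"tx": 0,"ty": 0,"tz": -0.5,"wx": 0,"wy": 0,"wz": 0,"claw": -1},{"tx": 0,"ty": 0,"tz": 0,"wx": 0,"wy": 0,"wz": 0,"claw": -0.5},{"tx": 0,"ty": 0,"tz": 0,"wx": 0,"wy": 0,"wz": 0,"claw": 1},{"tx": 0,"ty": 0,"tz": 0,"wx": 0,"wy": 0,"wz": 0,"claw": 1},{"tx": 0,"ty": 0,"tz": 0,"wx": 0,"wy": 0,"wz": 0,"claw": 1}], "newtons": 40}}

```text
clock: 21.1
tcp_pos: [0.6237, 0.1797, -0.036]
orientation: [0.001, 0.797, 0.604, 0.001]
wrist_force: [-0.5, 0.1, 5.5]
finger_gap: 0.067
grip_force: 46.3
```

>>> {"api": "carry_out", "payload": {"moves": [{"tx": 0,"ty": 0,"tz": 1.5,"wx": 0,"wy": 0,"wz": 0,"claw": 1},{"tx": 0,"ty": 0,"tz": 4.5,"wx": 0,"wy": 0,"wz": 0,"claw": 1},{"tx": 0,"ty": 0,"tz": 5,"wx": 0,"wy": 0,"wz": 0,"claw": 1},{"tx": 0,"ty": 0,"tz": 4,"wx": 0,"wy": 0,"wz": 0,"claw": 1},{"tx": -1.4,"ty": -4,"tz": 0,"wx": 0,"wy": 0,"wz": -0.09,"claw": 1},{"tx": -2.0,"ty": -4.6,"tz": 0,"wx": 0,"wy": 0,"wz": -0.098,"claw": 1},{"tx": -2.0,"ty": -4.6,"tz": 0,"wx": 0,"wy": 0,"wz": 0,"claw": 1},{"tx": -2.0,"ty": -4.6,"tz": 0,"wx": 0,"wy": 0,"wz": 0,"claw": 1}], "newtons": 50}}

```text
clock: 22.1
tcp_pos: [0.5477, 0.0003, 0.1133]
orientation: [0.0, 0.85, 0.527, 0.0]
wrist_force: [0.5, -0.3, -0.8]
finger_gap: 0.0663
grip_force: 56.8
```

>>> {"api": "carry_out", "payload": {"moves": [{"tx": -2.0,"ty": -4.6,"tz": 0,"wx": 0,"wy": 0,"wz": 0,"claw": 1},{"tx": -2.0,"ty": -4.6,"tz": 0,"wx": 0,"wy": 0,"wz": 0,"claw": 1},{"tx": -2.0,"ty": -4.6,"tz": 0,"wx": 0,"wy": 0,"wz": 0,"claw": 1},{"tx": -2.0,"ty": -4.6,"tz": 0,"wx": 0,"wy": 0,"wz": 0,"claw": 1},{"tx": -2.0,"ty": -4.6,"tz": 0,"wx": 0,"wy": 0,"wz": 0,"claw": 1},{"tx": -1.5,"ty": -4.4,"tz": 0,"wx": 0,"wy": 0,"wz": 0,"claw": 1},{"tx": 0,"ty": 0,"tz": 0,"wx": 0,"wy": 0,"wz": 0,"claw": 1},{"tx": 0,"ty": 0,"tz": 0,"wx": 0,"wy": 0,"wz": 0,"claw": 1}], "newtons": 50}}

```text
clock: 23.1
tcp_pos: [0.4333, -0.2721, 0.1129]
orientation: [-0.0, 0.85, 0.526, 0.0]
wrist_force: [-0.0, 0.6, -1.3]
finger_gap: 0.0664
grip_force: 56.8
```

```bash
python3 - <<'E'
from h import *
from workcell import read_camera
c,P,s=wrist()
Rm=R.from_quat(np.r_[s["orientation"][1:],s["orientation"][0]]).as_matrix()
print(s["tcp_pos"],"closing yaw",np.degrees(np.arctan2(Rm[1,1],Rm[0,1])),s["joint_pos"].round(2))
rep("w lid",P,(.433,-.272),.168,.06);rep("w ves",P,(.433,-.272),.06,.06)
for n in("scene","side"):
    P=cloud(read_camera(n))[0]
    rep(n+" lid",P,(.433,-.272),.168,.06,.006); rep(n+" ves",P,(.434,-.272),.06,.055)
E
```

```text
[ 0.43332202 -0.27209075  0.11287532] closing yaw -26.50436589663604 [-0.72  0.23 -0.26  1.08  0.    1.32]
w lid 19894 rect [ 433.9 -272.9] [68.5 93.7] 63.6 circ [ 433.8 -273.1] 47.2 z 0.1678
w ves 1797 rect [ 441.9 -257.4] [29.  68.1] 63.3 circ [ 441.9 -257.3] 36.7 z 0.0608
scene lid 394 rect [ 434.2 -269.2] [70.6 91.8] 58.7 circ [ 434.3 -269.6] 46.2 z 0.1671
scene ves 222 rect [ 432.2 -271.7] [71.5 68.9] 63.0 circ [ 432.5 -272.2] 47.6 z 0.0596
side lid 448 rect [ 436.3 -269.9] [71.1 96.4] 60.6 circ [ 437.  -268.7] 48.3 z 0.1669
side ves 276 rect [ 435.1 -272.8] [72.9 69.6] 63.7 circ [ 433.8 -270.6] 47.2 z 0.0593
```

>>> {"api": "carry_out", "payload": {"moves": [{"tx": -0.1,"ty": -0.15,"tz": -3,"wx": 0,"wy": 0,"wz": 0,"claw": 1},{"tx": 0,"ty": 0,"tz": -3,"wx": 0,"wy": 0,"wz": 0,"claw": 1},{"tx": 0,"ty": 0,"tz": -1.6,"wx": 0,"wy": 0,"wz": 0,"claw": 1},{"tx": 0,"ty": 0,"tz": -0.7,"wx": 0,"wy": 0,"wz": 0,"claw": 1},{"tx": 0,"ty": 0,"tz": -0.4,"wx": 0,"wy": 0,"wz": 0,"claw": 1},{"tx": 0,"ty": 0,"tz": -0.2,"wx": 0,"wy": 0,"wz": 0,"claw": 1},{"tx": 0,"ty": 0,"tz": 0,"wx": 0,"wy": 0,"wz": 0,"claw": 1}], "newtons": 50}}

```text
clock: 24.12
tcp_pos: [0.433, -0.2743, 0.0242]
orientation: [0.001, 0.85, 0.526, 0.0]
wrist_force: [0.2, -0.9, -0.4]
finger_gap: 0.0662
grip_force: 56.8
```

No contact yet, so I lower by another 1 mm and then release.

>>> {"api": "carry_out", "payload": {"moves": [{"tx": 0,"ty": 0,"tz": -0.1,"wx": 0,"wy": 0,"wz": 0,"claw": 1},{"tx": 0,"ty": 0,"tz": 0,"wx": 0,"wy": 0,"wz": 0,"claw": 1}], "newtons": 50}}

```text
clock: 24.38
tcp_pos: [0.433, -0.2744, 0.0241]
orientation: [0.001, 0.85, 0.526, 0.0]
wrist_force: [-2.0, 1.7, 8.8]
finger_gap: 0.0663
grip_force: 57.8
```

>>> {"api": "carry_out", "payload": {"moves": [{"tx": 0,"ty": 0,"tz": 0,"wx": 0,"wy": 0,"wz": 0,"claw": -0.7},{"tx": 0,"ty": 0,"tz": 0,"wx": 0,"wy": 0,"wz": 0,"claw": -1},{"tx": 0,"ty": 0,"tz": 0,"wx": 0,"wy": 0,"wz": 0,"claw": -1},{"tx": 0,"ty": 0,"tz": 2,"wx": 0,"wy": 0,"wz": 0,"claw": -1},{"tx": 0,"ty": 0,"tz": 5,"wx": 0,"wy": 0,"wz": 0,"claw": -1},{"tx": 0,"ty": 0,"tz": 6,"wx": 0,"wy": 0,"wz": 0,"claw": -1},{"tx": 3,"ty": 5,"tz": 2,"wx": 0,"wy": 0,"wz": 0,"claw": -1},{"tx": 0,"ty": 0,"tz": 0,"wx": 0,"wy": 0,"wz": 0,"claw": -1}], "newtons": 40}}

```text
clock: 25.38
tcp_pos: [0.4649, -0.2225, 0.1749]
orientation: [0.002, 0.849, 0.528, 0.001]
wrist_force: [-0.1, -1.0, -0.6]
finger_gap: 0.0854
grip_force: 0.0
```

```bash
python3 - <<'E'
from h import *
from workcell import read_camera
c,P,s=wrist(); rep("w SLlid",P,(.434,-.272),.078,.06)
for n in("scene","side"):
    c=read_camera(n); P=cloud(c)[0]; cv2.imwrite(f"pics/{n}_end.png",c["image"])
    for k,x,y,h in(("SL",.434,-.272,.078),("RL",.489,.0155,.083),("SS",.385,.2695,.068),("RS",.635,-.167,.063)): rep(n+k,P,(x,y),h,.055)
E
```

```text
w SLlid 4512 rect [ 433.6 -275.1] [68.  68.1] 63.6 circ [ 433.9 -275. ] 46.8 z 0.0791
sceneSL 365 rect [ 433.2 -271.9] [72.2 67.4] 62.6 circ [ 434.2 -271.7] 45.8 z 0.0784
sceneRL 371 rect [488.9  15.2] [58.3 57.9] 53.4 circ [488.1  14.9] 30.7 z 0.0833
sceneSS 415 rect [383.  268.8] [48.9 51. ] 68.3 circ [383.5 268.9] 33.0 z 0.0683
sceneRS 151 rect [ 634.1 -165.8] [38.6 37.2] 36.9 circ [ 633.7 -166.9] 20.4 z 0.063
sideSL 449 rect [ 436.1 -270.9] [69.4 70.6] 65.3 circ [ 435.6 -270.5] 46.8 z 0.0783
sideRL 475 rect [489.9  15.6] [58.1 59.2] 11.4 circ [491.   15.4] 31.2 z 0.0832
sideSS 816 rect [385.3 268.7] [48.3 48.7] 68.2 circ [385.2 268.7] 32.8 z 0.0681
sideRS 137 rect [ 636.  -166.3] [39.5 38.5] 73.2 circ [ 635.  -166.4] 21.2 z 0.0629
```

View pics/side_end.png

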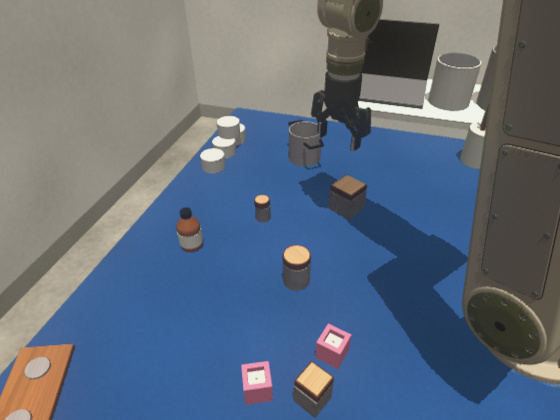

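The side view shows all four lids flat on their own vessels: large square at (348,190), small round at (262,205), large round at (296,262) and small square at (313,382). The bottle and pot haven't moved, and the measurements put every lid within about 2 mm of centre. I'm handing in.

```bash
python3 -c "
from workcell import env
print(env.hand_in())"
```

```text
the job is handed in; nothing more can be done
None
```

All four lids are on their matching vessels, each measured within about 2 mm of centre, and the job is handed in; the hand-in returned no verdict, and my first grasp closed on air because the real finger tips end about 40 mm short of the reported TCP.

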